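# Back the filling carousel up one notch

## Robot

A 6-joint arm with a two-finger parallel gripper is mounted at the origin on the work surface. World frame = base frame: x ahead of the robot, y to its left, z up, the work surface at z = 0. Lengths are in mm, angles in degrees, forces in N, time in s.
With the tool pointing down it reaches from about 300 to 850 mm from the base axis. Payload 4.2 kg.
Tool frame: the origin (TCP) lies between the finger pads; the fingertips stand 22 mm ahead of it and the grasp point (between the pads) lies 3 mm ahead of it (env.finger_overhang is the distance from the TCP to the fingertips, in mm); z points along the fingers, y is the line along which they close (so a half turn about z gives the same grasp; the last joint's range is limited). The gripper opens to 91 mm and grips with 3 to 60 N. Pads are 32 mm wide; open, the fingers measure 118 mm over their backs; the gripper's body (76 mm by 178 mm) begins 60 mm behind the grasp point.
Start: joints at [64.515, 18.312, 89.639, -0, 72.044, -1.146], TCP at [236.984, 523.911, 198.276] pointing down, gripper open.
Joint ranges: [-177.97, 177.97], [-48.28, 115.42], [12.27, 149.76], [-77.06, 257.06], [2.81, 150.46], [-146.56, 146.56]. Speed limits (degrees/s): [147.25, 147.25, 180, 180, 180, 180].

## Interface

Orientations are given as [roll, pitch, yaw] about the fixed x, y, z axes, in that order (R = Rz(yaw) Ry(pitch) Rx(roll)).
In Python, from workcell import state, cams, ticket, look_for, outline_of, env gives the robot as it stands.
- The arm moves only by the tool servo_tool, never from a script. Its argument "steps" is a list of rows, each a list of 3 entries, a list of its own where there are three numbers: the closure in counts, from 0 (fully open) to 255 (shut), then the shift along the tool's x, y, z in mm, then the turn, a rotation vector about the tool's x, y, z in rad. A call has exactly 10 rows; each row shifts and turns the commanded pose from where the row before left it, along the tool's axes as they then stand; what a row does not reach is not made up. A row lasts 1/10 s, in which the tool goes at most 50 mm and 8.59 degrees, less where a joint would pass 70% of its speed; a pose out of reach is approached as far as the arm can. A call with a gripper value outside its range is refused whole. The fingers move at their own pace and stop on an object; "squeeze" is the grip in N (left out, the last holds). Time passes only in rows, so rows that do not move let the fingers close, or fill a call up. It gives the time, the measured TCP pose, the force, the opening and the grip force at its end, in the units of the state.
- state(): the state, without advancing time (a new reading comes with each control period).
- cams.grab_frame(name): name is "side" or "top" or "wrist"; returns a dict with "color" (420x560x3 uint8, red, green, blue), "z_map" (420x560 float32, mm along the optical axis (not along the pixel's ray), 0 where there is no reading), "fovy" (degrees; the focal length in pixels is half the picture's height over the tangent of half this angle, whatever the lens; pixels are square), "cx", "cy" (the principal point, pixels), "eye" and "rotation" of the camera in the world; the wrist camera has in their place "tool_from_camera" (4x4, takes a point from camera to tool coordinates, whose origin is the TCP and whose axes are the flange's). Camera axes: x right, y up, looking along -z (the intrinsics and any distortion apply to the point x, -y, -z); pixel columns grow to the right and rows downward; lengths in mm; the calibration is good to about 2 mm. A picture is of the moment at which its call begins: read the wrist's pose just before it.
- ticket.job_done(): hands the job in; it is judged then, once.
Trained networks look in a picture, given as the dict that the camera call returned (one of the last four; its "shot" number tells which), for a name from the list of things; names that differ only in an ending like _2 or _b are one class to them, and where a whole thing is asked for, a point or a joint stands for the part that bears it (a point fixed in the world has none). Each returns a list of dicts, best first, with "confidence" (0 to 1); they miss things now and then, are a little off and sometimes report something else, mostly with a low value. They report only what shows in the picture. A call takes as long as a camera call.
- look_for(picture, thing): "at" ([column, row] in pixels, amid what is visible of it).
- outline_of(picture, thing): "pixels" (420x560 bool, what is visible of it) and "at" ([column, row] in pixels, amid what is visible of it).
The state is a dict: "time_s": time; "qpos": joint angles; "qvel": joint speeds; "effort": joint torques, N m; "ee_pos": TCP position; "ee_rot": TCP orientation; "force": force on the tool from outside, world axes, zero at the start; "torque": the same for the moment, N m; "gripper_width": finger opening in mm; "gripper_force": force on a finger pad.
Only numpy, scipy, OpenCV 4.12 (cv2) and the standard library are available. Lean on these libraries where they do the work, as an engineer would, in place of code of your own. Each camera call takes 0.05 s, during which the arm holds its last target. There are 200 camera calls.

## Task

The pot wheel was clicked on one notch too far and an open pot went past the filling spout unfilled. With the fingertips only, without pinching anything, lift the ratchet pawl out of the pins by pushing its thumb bar back until it tips over and stays up, push the wheel gently backward (clockwise seen from above) by its pins exactly one notch, so that this open pot stands under the spout, and then tip the pawl down again so that it locks between the pins. Do not click the wheel forward, and leave the things standing around the machine where they are.

Things in the scene. Friction and masses are not known exactly. Their poses are not given: they have to be found in the camera images.
- station: Filling machine fixed to the counter: grey base 280 x 280 x 12 mm carrying a wheel that turns on a vertical axis. Origin on the wheel's axis at counter level. Machine axes, used below: +x from the axis towards the spout, +y 90 degrees counter-clockwise (from above), -y towards the pawl, z up.
- wheel_top (a point): Centre of the wheel's upper face, 45 mm above the counter; turns with the wheel. Aluminium disc, 226 mm diameter. 8 upright steel pins, 12 mm diameter, 30 mm tall (tops 75 mm above the counter), stand on a circle of 100 mm radius, at 20.5 + 45 k degrees counter-clockwise from machine +x when joint wheel is 0.
- wheel (a joint): Turn of the wheel, rad; 0 = a pot exactly under the spout (starts within 0.06 of it); grows counter-clockwise from above = forward. One notch = 0.785, so one notch back = -0.785. Friction (1 to 2 N at a pin) holds it where it is left. With the pawl down it goes back only about 0.1: a pin meets the pawl's nose.
- open_pot (a point): Centre of the rim of the missed open pot; moves with the wheel. 8 white pots, 42 mm diameter, sit on a circle of 62 mm radius, 8 to 10 mm above the wheel's face. At joint 0 the missed one is at 45 degrees counter-clockwise from the spout; those at 90, 135, 180, 225 wear lids; those at 0, 270, 315 are open too.
- spout (a point): Lower end of the filling nozzle, 62 mm from the wheel's axis in machine +x, 78 mm above the counter. It hangs from a level pipe at 144 mm height (18 mm thick), carried by a post outside the wheel at x = +128 mm.
- pawl (a joint): Swing of the ratchet pawl, rad: 0 = down, locked between the pins; 0.80 = tipped over backward on its stop, nose clear above the pins. Hinge axis level, along machine y. Weighted by its thumb bar it stays at either end: let go below about 0.35 it falls down, above about 0.55 it tips back and stays up. Under 2 N moves it.
- pawl_hinge (a point): Centre of the pawl's hinge, fixed, 90 mm above the counter at machine x = -30, y = -96 mm. The bracket that carries it is a post 26 x 14 mm, 98 mm high, outside the wheel at x = -30, y = -127 mm. Nothing hangs over the pawl.
- pawl_nose (a point): Tip of the pawl: a dark steel arm 58 mm long, 20 wide, 8 thick, leaning down from the hinge to machine +x. Down, the nose is 50 mm in +x of the hinge and 30 mm lower; tipped back (0.80), 56 mm in +x and 15 mm higher.
- pawl_bar (a point): Centre of the pawl's thumb bar, 18 mm thick, 30 mm long along machine y, on a 16 x 6 mm tab that stands up from the hinge. Down, it is 15 mm in +x of the hinge and 54 mm above it; tipped back, 28 mm in -x and 48 mm above. A fingertip 25 to 35 mm above hinge level pushes tab and bar level to -x to lift the pawl, to +x to lower it.
- can_a: Lime green drink can, 66 mm diameter, 115 mm high, loose, beside the machine. Origin: centre of its underside. Leave alone.
- can_b: Another such can. Leave alone.
- can_c: Another such can. Leave alone.
- tumbler: White plastic cup, 72 mm wide, 85 mm high, loose. Origin: centre of its underside. Leave alone.
- spoon: Spoon lying on the counter. Leave alone.
- tape: Clear ring of tape, 70 mm wide, 24 mm high. Leave alone.
- jar: Small glass jar, 64 mm wide, 80 mm high. Leave alone.

How it is judged (in metres and radians):
On the way, in this order (a step that is already met when the one before it is completed fails the run):
1. the pawl is tipped over backward and stays up, the wheel still within a quarter notch of its first place (value of joint pawl above 0.65 rad and value of joint wheel between -0.2 and 0.2 rad), for 0.3 s.
2. the wheel stands one notch back, the pawl still up (value of joint wheel between -0.915 and -0.655 rad and value of joint pawl above 0.6 rad), for 0.3 s.
At the end, for the whole second after the job is handed in: The wheel rests one notch back (joint -0.785, give or take 0.13; the missed open pot within 10 mm of the spout's axis in plan), the pawl is down between the pins (joint below 0.08), and every loose thing is within 30 mm of where it stood (value of joint wheel between -0.915 and -0.655 rad and value of joint pawl below 0.08 rad and not (velocity of joint wheel above 0.05 rad/s) and not (velocity of joint wheel below -0.05 rad/s) and horizontal distance between open_pot and spout below 0.01 m and distance of each of can_a, can_b, can_c, tumbler, spoon, tape, jar from where it was at the start of the episode below 0.03 m); the robot touches nothing.
It fails at once if the wheel is turned forward by more than a third of a notch (value of joint wheel above 0.26 rad).
It fails at once if the wheel is pushed back by more than one and a half notches (value of joint wheel below -1.18 rad).
It fails at once if the pawl is pinched or forced (over 25 N) (contact force between the fingers and pawl above 25 N).
It fails at once if the wheel is pinched or forced (over 25 N) (contact force between the fingers and wheel above 25 N).
It fails at once if a loose thing is lifted, carried or knocked away (distance of any of can_a, can_b, can_c, tumbler, spoon, tape, jar from where it was at the start of the episode above 0.03 m).
It also fails if it takes over 64 s, if anything falls off the work surface, if the arm or the gripper's body presses on something with over 40 N, if the wrist force passes 120 N, or if a joint passes its speed limit or range.

## Working session

There is one attempt and no reset: what is moved stays moved. The work goes in short steps, Python scripts to look and compute and a tool call to move; the robot and the scene stay as the last step left them, time stands still between calls to the robot, and variables do not carry over. Pictures are saved under pics/ and viewed, at most 10 in all, crops included, and the job is handed in when it is done.

Besides the shell and the picture viewer there is one more tool, called after "Call:" in YAML: its name, and indented under it one key for each argument. servo_tool: Moves the arm, as the interface text tells. Its arguments: {"type":"object","properties":{"steps":{"type":"array","items":{"type":"array"}},"squeeze":{"type":"number"}},"required":["steps"]}

```bash
mkdir -p pics; cat > h.py <<'E'
import numpy as np, cv2
from workcell import state, cams, ticket, look_for, outline_of, env
def f(p): return p["color"].shape[0]/2/np.tan(np.radians(p["fovy"])/2)
def world(p,uv,z=None,zw=None):
    F=f(p); r=np.array([(uv[0]-p["cx"])/F,-(uv[1]-p["cy"])/F,-1.])
    R=np.array(p["rotation"]).reshape(3,3); e=np.array(p["eye"])
    d=R@r
    if zw is not None: return e+d*(zw-e[2])/d[2]
    if z is None: z=p["z_map"][int(round(uv[1])),int(round(uv[0]))]
    return e+d*z
def save(p,n): cv2.imwrite("pics/"+n+".png",p["color"][:,:,::-1])
E
python3 - <<'E'
from h import *
for n in("top","side"):
    p=cams.grab_frame(n); save(p,n)
    print(n,[(k,np.round(v,3).tolist() if k!="shot" else v) for k,v in p.items() if k not in("color","z_map")])
    for t in ["wheel","station","open_pot","pawl","pawl_bar","can_a","tumbler","spoon","tape","jar"]:
        try:
            for d in look_for(p,t)[:3]:
                print(t,round(d["confidence"],2),np.round(d["at"]),np.round(world(p,d["at"])))
        except Exception as e: print(t,e)
print(state()["ee_rot"],state()["ee_pos"],env.finger_overhang)
E
```

```text
top [('fovy', 43.94), ('cx', 281.849), ('cy', 200.715), ('eye', [489.63, -12.355, 1509.196]), ('rotation', [4.061, 1.182, -89.32]), ('shot', 1)]
wheel cannot reshape array of size 3 into shape (3,3)
station cannot reshape array of size 3 into shape (3,3)
open_pot cannot reshape array of size 3 into shape (3,3)
pawl cannot reshape array of size 3 into shape (3,3)
pawl_bar cannot reshape array of size 3 into shape (3,3)
can_a cannot reshape array of size 3 into shape (3,3)
tumbler cannot reshape array of size 3 into shape (3,3)
spoon cannot reshape array of size 3 into shape (3,3)
tape cannot reshape array of size 3 into shape (3,3)
jar cannot reshape array of size 3 into shape (3,3)
side [('fovy', 43.591), ('cx', 285.301), ('cy', 216.031), ('eye', [323.448, -1318.348, 1139.719]), ('rotation', [53.593, 0.695, -11.776]), ('shot', 2)]
wheel cannot reshape array of size 3 into shape (3,3)
station cannot reshape array of size 3 into shape (3,3)
open_pot cannot reshape array of size 3 into shape (3,3)
pawl cannot reshape array of size 3 into shape (3,3)
pawl_bar cannot reshape array of size 3 into shape (3,3)
can_a cannot reshape array of size 3 into shape (3,3)
tumbler cannot reshape array of size 3 into shape (3,3)
spoon cannot reshape array of size 3 into shape (3,3)
tape cannot reshape array of size 3 into shape (3,3)
jar cannot reshape array of size 3 into shape (3,3)
[ 1.79992728e+02 -5.07613300e-04  1.55661354e+02] [236.97544632 523.92715151 198.29541078] 22.0
```

View pics/top.png

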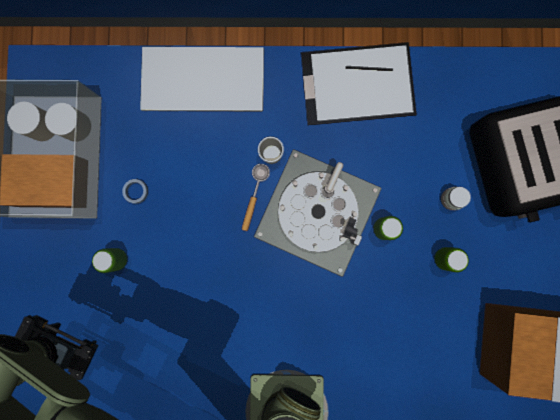

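View pics/side.png

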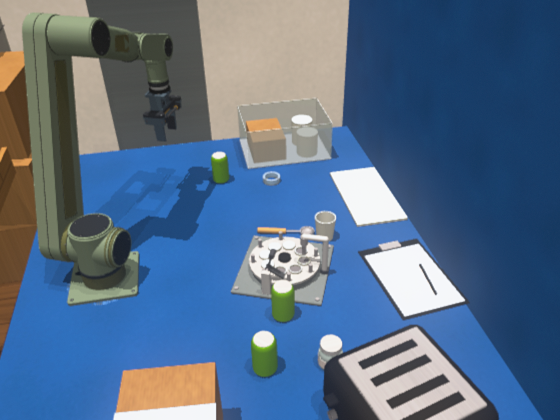

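The pictures show the machine at about (318,212) in the top view, the spout to the upper right at (335,180), the pawl at (350,230) with a can close outside it at (390,228). The spoon and cup are on the left side.

```bash
sed -i 's/^import numpy.*/&\nfrom scipy.spatial.transform import Rotation as Ro/; s/R=np.array(p\["rotation"\]).reshape(3,3)/R=Ro.from_euler("xyz",p["rotation"],degrees=True).as_matrix()/' h.py
cat >> h.py <<'E'
def pix(p,w):
    R=Ro.from_euler("xyz",p["rotation"],degrees=True).as_matrix()
    c=R.T@(np.array(w)-np.array(p["eye"])); F=f(p)
    return np.array([p["cx"]+F*c[0]/-c[2],p["cy"]-F*c[1]/-c[2]])
def rot(a): c,s=np.cos(a),np.sin(a); return np.array([[c,-s],[s,c]])
def M2w(C,a,m): return np.r_[np.array(C)+rot(np.radians(a))@np.array(m[:2]),m[2]]
E
python3 - <<'E'
from h import *
p=cams.grab_frame("top")
for t in ["wheel","station","open_pot","pawl","pawl_bar","can_a","tumbler","spoon","tape","jar"]:
    for d in look_for(p,t)[:3]:
        print(t,round(d["confidence"],2),np.round(d["at"]),np.round(world(p,d["at"])))
o=outline_of(p,"station")
print(len(o))
m=o[0]["pixels"].astype(np.uint8)
h=p["z_map"]; V,U=np.mgrid[0:420,0:560]
# refine: grey base corners from depth: fit rect on points with world z 5..60
pts=np.array([np.r_[world(p,(u,v)),] for v in range(130,290) for u in range(235,400) if h[v,u]>0])
b=pts[(pts[:,2]>6)&(pts[:,2]<55)&(np.hypot(pts[:,0]-470,pts[:,1]+88)<230)]
d=b[(b[:,2]>37)&(b[:,2]<52)]; print("wheel pts",len(d),d.mean(0),cv2.minEnclosingCircle(d[:,:2].astype(np.float32)))
cs=cv2.connectedComponents(m)
q=np.array([world(p,c,zw=12) for c in [(295,152),(380,188),(343,274),(256,236)]]); print(q.round(),q.mean(0))
for i in range(4):
    e=q[(i+1)%4]-q[i]; print(np.hypot(*e[:2]),np.degrees(np.arctan2(e[1],e[0])))
c=p["color"][140:290,240:410]; cv2.imwrite("pics/crop.png",cv2.resize(c,None,fx=4,fy=4,interpolation=cv2.INTER_CUBIC)[:,:,::-1])
E
```

```text
wheel 0.86 [316. 211.] [565. -77.  53.]
wheel 0.26 [457. 196.] [ 608. -461.   80.]
station 0.68 [316. 213.] [560. -76.  54.]
station 0.64 [108. 257.] [432. 481. 119.]
open_pot 0.56 [316. 211.] [564. -78.  53.]
open_pot 0.29 [318. 215.] [554. -82.  55.]
pawl 0.57 [350. 231.] [ 509. -162.  152.]
pawl_bar 0.63 [351. 231.] [ 510. -164.  148.]
can_a 0.78 [452. 259.] [ 438. -434.  118.]
can_a 0.68 [387. 228.] [ 519. -264.  116.]
can_a 0.64 [110. 256.] [433. 478. 115.]
tumbler 0.87 [269. 153.] [737.  59.   3.]
spoon 0.9 [254. 186.] [638. 103.  -2.]
tape 0.69 [130. 196.] [605. 465.  -2.]
tape 0.68 [315. 212.] [561. -74.  58.]
jar 0.72 [460. 197.] [ 606. -468.   81.]
jar 0.53 [109. 255.] [437. 479. 121.]
2
wheel pts 3552 [565.6159856  -80.62629219  45.75052064] ((551.875244140625, -116.10861206054688), 149.31358337402344)
[[ 738.  -17.   12.]
 [ 635. -262.   12.]
 [ 388. -157.   12.]
 [ 493.   93.   12.]] [563.53541482 -85.73906936  12.        ]
266.1054219649645 -112.65127681554975
268.6029792533985 156.90569028204303
270.9747046332133 67.18803357948829
267.9250157526353 -24.136661206644042
```

View pics/crop.png

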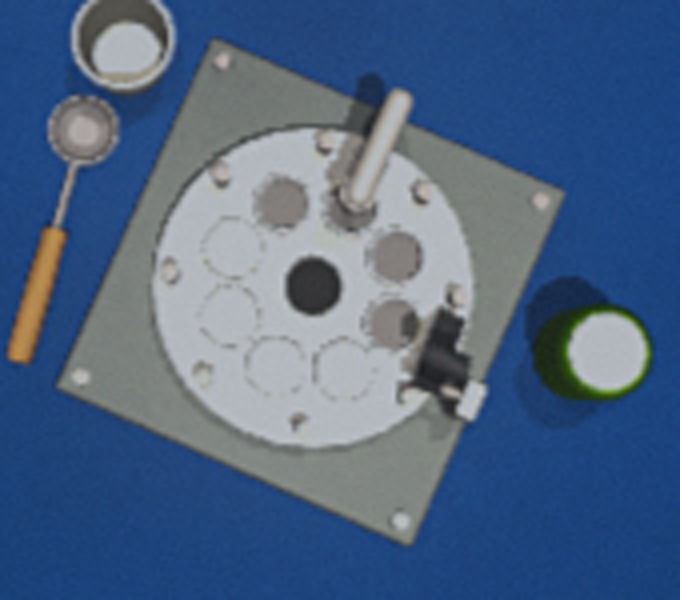

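The crop shows the hub at (314,286), seven visible pins, the pawl with its grey bracket at (460,395), the pipe at (380,140) and the base corners. First I'll fit the wheel pose from the pins, and turn the tool so that its y lies along machine +x and its x along machine +y.

```bash
cat > fit.py <<'E'
from h import *
from scipy.optimize import least_squares
p=cams.grab_frame("top")
px=np.array([(422,188),(325,140),(220,171),(169,268),(203,371),(299,420),(457,293)])/4-.4+[240,140]
w=np.array([world(p,a,zw=72) for a in px])[:,:2]
def res(x):
    d=w-x[:2]; a=np.arctan2(d[:,1],d[:,0]); 
    return np.r_[np.hypot(*d.T)-100, 100*((a-x[2]+np.pi/8)%(np.pi/4)-np.pi/8)]
s=least_squares(res,[563,-85,0]); print(s.x[:2],np.degrees(s.x[2]),res(s.x).round(1))
print("hub",world(p,(318.1,211.1),zw=55))
q=np.array([world(p,np.array(c)/4-.4+[240,140],zw=12)[:2] for c in [(212,38),(565,192),(411,546),(57,386)]]); print("base",q.mean(0),[np.hypot(*(q[i]-q[i-1])) for i in range(4)])
v=(q[0]-q[3])+(q[1]-q[2]);print("yaw",np.degrees(np.arctan2(v[1],v[0])))
print([np.degrees(np.arctan2(*(q[(i+1)%4]-q[i])[::-1])) for i in range(4)])
E
python3 fit.py
```

```text
[567.77660122 -80.88791573] -4.538912428813752 [-0.9 -2.4 -1.  -0.5 -1.7 -3.2 -0.2  0.3 -0.2  0.5  0.6 -0.2 -1.  -0. ]
hub [564.50209426 -82.73401936  55.        ]
base [564.35969381 -82.58446586] [np.float64(275.6321671571475), np.float64(277.67469623783796), np.float64(276.84690843347306), np.float64(277.18231128393467)]
yaw -23.275185515527706
[np.float64(-113.27917041025125), np.float64(156.67357869026958), np.float64(66.46972492275538), np.float64(-23.223723919484115)]
```

Call:
servo_tool:
  steps:
    - [255,[0,0,0],[0,0,0.149]]
    - [255,[0,0,0],[0,0,0.149]]
    - [255,[0,0,0],[0,0,0.149]]
    - [255,[0,0,0],[0,0,0.149]]
    - [255,[0,0,0],[0,0,0.149]]
    - [255,[0,0,0],[0,0,0.149]]
    - [255,[0,0,0],[0,0,0.149]]
    - [255,[0,0,0],[0,0,0.149]]
    - [255,[0,0,0],[0,0,0.149]]
    - [255,[0,0,0],[0,0,0.149]]
  squeeze: 5

```text
time_s: 2.75
ee_pos: [237.0, 523.9, 198.3]
ee_rot: [-180.0, -0.0, 69.9]
force: [0.6, 0.1, 0.7]
gripper_width: 14.5
gripper_force: 0.0
```

Call:
servo_tool:
  steps:
    - [255,[0,0,0],[0,0,0.056]]
    - [255,[-33,35,0],[0,0,0]]
    - [255,[-33,35,0],[0,0,0]]
    - [255,[-33,35,0],[0,0,0]]
    - [255,[-33,35,0],[0,0,0]]
    - [255,[-33,35,0],[0,0,0]]
    - [255,[-33,35,0],[0,0,0]]
    - [255,[-33,35,0],[0,0,0]]
    - [255,[-33,35,0],[0,0,0]]
    - [255,[-33,35,0],[0,0,0]]

```text
time_s: 3.75
ee_pos: [412.0, 125.9, 198.6]
ee_rot: [180.0, -0.0, 67.1]
force: [1.1, 0.5, -0.2]
gripper_width: 0.6
gripper_force: 0.0
```

Call:
servo_tool:
  steps:
    - [255,[-33,35,0],[0,0,0]]
    - [255,[-33,35,0],[0,0,0]]
    - [255,[-33,35,0],[0,0,0]]
    - [255,[-33,35,0],[0,0,0]]
    - [255,[-33,35,0],[0,0,0]]
    - [255,[-33,35,0],[0,0,0]]
    - [255,[-20,30,0],[0,0,0]]
    - [255,[0,0,0],[0,0,0]]
    - [255,[0,0,0],[0,0,0]]
    - [255,[0,0,0],[0,0,0]]

```text
time_s: 4.75
ee_pos: [547.0, -165.6, 198.1]
ee_rot: [-179.9, -0.0, 67.1]
force: [-0.8, 0.1, 0.1]
gripper_width: 0.2
gripper_force: 0.0
```

```bash
cat >> h.py <<'E'
C=np.array([565.,-82.]); A=-23.3
def wpose():
    s=state(); T=np.eye(4); T[:3,:3]=Ro.from_euler("xyz",s["ee_rot"],degrees=True).as_matrix(); T[:3,3]=s["ee_pos"]; return T
def cloud(p,T):   # wrist depth -> machine coords
    h=p["z_map"]; V,U=np.nonzero(h>0); z=h[V,U]; F=f(p)
    c=np.c_[(U-p["cx"])/F*z,-(V-p["cy"])/F*z,-z,np.ones_like(z)]
    w=(T@np.array(p["tool_from_camera"])@c.T).T[:,:3]
    w[:,:2]=(w[:,:2]-C)@rot(np.radians(A)); return U,V,w
def mach(xyz): return (np.array(xyz[:2])-C)@rot(np.radians(A))
E
python3 - <<'E'
from h import *
s=state(); print(s["ee_pos"],s["ee_rot"],mach(s["ee_pos"]),s["gripper_width"])
T=wpose(); p=cams.grab_frame("wrist"); save(p,"w1")
t=cams.grab_frame("top"); save(t,"t2")
U,V,w=cloud(p,T)
np.save("w.npy",np.c_[U,V,w])
m=(w[:,2]>128)&(w[:,2]<156)&(abs(w[:,0]+20)<50)&(abs(w[:,1]+96)<40); print("bar",m.sum(),w[m].mean(0),w[m].min(0),w[m].max(0))
m=(w[:,2]>70)&(w[:,2]<80)&(np.hypot(w[:,0],w[:,1])<115); b=w[m]
print("tops",len(b))
E
```

```text
[ 546.97759436 -165.61257403  198.14618654] [-1.79945160e+02 -1.97252041e-02  6.71207795e+01] [ 16.51996438 -83.92234755] 0.1865220148100372
bar 870 [-16.08878987 -94.27797198 151.04646532] [ -25.59187913 -111.39905271  137.29924671] [ -8.02048254 -81.64217897 155.65579754]
tops 1409
```

View pics/w1.png

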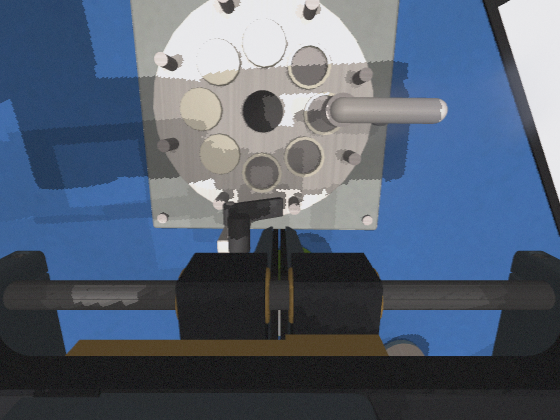

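The wrist view shows the wheel centred at (263,110), the spout pipe at (385,110), the pawl arm at (255,208) and its bar at (238,235) just left of the shut fingers. The bar measures x −25…−8, y −111…−82, z ≤155, matching the given sizes within 2 mm. Next I'll go down beside it.

Call:
servo_tool:
  steps:
    - [255,[-6,0,0],[0,0,0.006]]
    - [255,[-6,0,0],[0,0,0]]
    - [255,[0,0,14],[0,0,0]]
    - [255,[0,0,14],[0,0,0]]
    - [255,[0,0,14],[0,0,0]]
    - [255,[0,0,14],[0,0,0]]
    - [255,[0,-4,0],[0,0,0]]
    - [255,[0,-4,0],[0,0,0]]
    - [255,[0,-2,0],[0,0,0]]
    - [255,[0,-2,0],[0,0,0]]

```text
time_s: 5.85
ee_pos: [532.1, -173.0, 143.2]
ee_rot: [179.9, -0.0, 66.7]
force: [-0.2, 0.9, 0.0]
gripper_width: 0.3
gripper_force: 0.0
```

Call:
servo_tool:
  steps:
    - [255,[0,-3,0],[0,0,0]]
    - [255,[0,-3,0],[0,0,0]]
    - [255,[0,-3,0],[0,0,0]]
    - [255,[0,-3,0],[0,0,0]]
    - [255,[0,-3,0],[0,0,0]]
    - [255,[0,-3,0],[0,0,0]]
    - [255,[0,-3,0],[0,0,0]]
    - [255,[0,-3,0],[0,0,0]]
    - [255,[0,-3,0],[0,0,0]]
    - [255,[0,-3,0],[0,0,0]]

```text
time_s: 6.85
ee_pos: [504.1, -160.9, 142.2]
ee_rot: [180.0, -0.0, 66.7]
force: [0.2, -0.3, 0.2]
gripper_width: 0.4
gripper_force: 0.0
```

```bash
cat > chk.py <<'E'
from h import *
import sys
s=state(); print(s["time_s"],s["ee_pos"],mach(s["ee_pos"]),s["force"])
T=wpose(); p=cams.grab_frame("wrist"); save(p,sys.argv[1])
U,V,w=cloud(p,T)
m=(w[:,2]>125)&(w[:,2]<156)&(abs(w[:,0]+35)<50)&(abs(w[:,1]+96)<16); m&=w[:,0]<mach(s["ee_pos"])[0]-14 if len(sys.argv)<3 else m
if m.sum(): print("bar",m.sum(),w[m].mean(0),w[m].min(0),w[m].max(0))
r=np.hypot(w[:,0],w[:,1]); m=(w[:,2]>70)&(w[:,2]<78)&(r>90)&(r<110)
a=np.degrees(np.arctan2(w[m,1],w[m,0]))%360
for k in range(8):
    # cluster by gaps, hist
    pass
b=np.sort(a); g=np.split(b,np.nonzero(np.diff(b)>8)[0]+1)
print("pins",[(round(x.mean(),1),len(x)) for x in g if len(x)>15])
E
python3 chk.py w2
```

```text
6.85 [ 504.1077551  -160.91459622  142.23803312] [-24.71194836 -96.56447895] [ 0.24348292 -0.27326631  0.19900581]
pins [(np.float64(18.4), 304), (np.float64(155.0), 292), (np.float64(199.3), 218), (np.float64(243.4), 182), (np.float64(278.8), 461), (np.float64(332.8), 230)]
```

Call:
servo_tool:
  steps:
    - [255,[0,-3,0],[0,0,0]]
    - [255,[0,-3,0],[0,0,0]]
    - [255,[0,-2,0],[0,0,0]]
    - [255,[0,0,0],[0,0,0]]
    - [255,[0,0,0],[0,0,0]]
    - [255,[0,5,0],[0,0,0]]
    - [255,[0,10,0],[0,0,0]]
    - [255,[0,0,-20],[0,0,0]]
    - [255,[0,0,-20],[0,0,0]]
    - [255,[0,0,-20],[0,0,0]]

```text
time_s: 7.9
ee_pos: [511.7, -164.2, 202.8]
ee_rot: [180.0, -0.0, 66.7]
force: [-0.3, -1.0, -0.3]
gripper_width: 0.4
gripper_force: 0.0
```

```bash
python3 chk.py w3
```

```text
7.9 [ 511.66194188 -164.17542446  202.77106353] [-16.4840269  -96.57135024] [-0.29190541 -1.00020824 -0.26802113]
pins [(np.float64(18.5), 179), (np.float64(155.0), 179), (np.float64(199.4), 137), (np.float64(243.4), 120), (np.float64(278.3), 323), (np.float64(332.8), 143)]
```

View pics/w3.png

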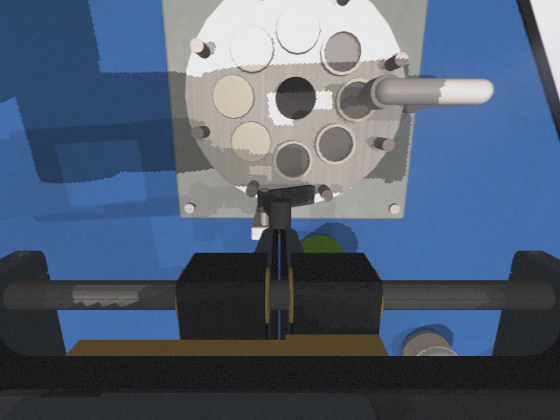

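```bash
python3 chk.py w4 1; python3 - <<'E'
from h import *
T=wpose(); p=cams.grab_frame("wrist"); U,V,w=cloud(p,T)
t=mach(T[:3,3])
# visible finger points: z between tip & body
m=(abs(w[:,0]-t[0])<40)&(abs(w[:,1]-t[1])<40)&(w[:,2]>150)
for z in range(150,260,8):
    k=m&(w[:,2]>=z)&(w[:,2]<z+8)
    if k.sum(): print(z,k.sum(),(w[k].min(0)-[*t,0]).round(1),(w[k].max(0)-[*t,0]).round(1))
E
```

```text
7.95 [ 513.60394036 -164.8182443   206.39082789] [-14.44614092 -96.39359703] [ 0.82272382 -0.29455388  2.81226818]
bar 696 [-16.71331257 -92.32742989 151.24572699] [ -25.39094685 -111.85025647  136.85700597] [ -8.16729599 -81.76904628 155.60960385]
pins [(np.float64(18.5), 174), (np.float64(155.0), 176), (np.float64(199.3), 140), (np.float64(243.3), 116), (np.float64(278.4), 311), (np.float64(332.8), 137)]
150 505 [ -9.2 -15.1 150. ] [  6.   14.7 155.3]
214 7 [ -5.4  15.2 220.2] [  3.1  17.4 221.8]
222 140 [-10.2  14.3 222.2] [  7.8  17.8 230. ]
230 167 [-10.9  15.3 230.2] [  8.5  17.9 238. ]
238 227 [-12.   15.4 238.1] [  9.4  17.9 245.9]
246 286 [-12.6  14.6 246.1] [  9.9  17.9 254. ]
254 249 [-12.7  15.1 254. ] [ 10.   18.  261.9]
```

The depth shows the pawl fell back (bar again at −25…−8). The fingertips taper to about ±6 mm, so the push ended some 7 mm short. I'll repeat it further.

Call:
servo_tool:
  steps:
    - [255,[0,11,0],[0,0,0]]
    - [255,[0,11,0],[0,0,0]]
    - [255,[0,0,0],[0,0,0]]
    - [255,[0,0,16],[0,0,0]]
    - [255,[0,0,16],[0,0,0]]
    - [255,[0,0,16],[0,0,0]]
    - [255,[0,0,16],[0,0,0]]
    - [255,[0,-3,0],[0,0,0]]
    - [255,[0,-3,0],[0,0,0]]
    - [255,[0,-3,0],[0,0,0]]

```text
time_s: 9.05
ee_pos: [523.0, -169.0, 138.9]
ee_rot: [179.9, -0.0, 66.7]
force: [-0.3, 0.4, 0.2]
gripper_width: 0.9
gripper_force: 0.0
```

Call:
servo_tool:
  steps:
    - [255,[0,-3,0],[0,0,0]]
    - [255,[0,-3,0],[0,0,0]]
    - [255,[0,-3,0],[0,0,0]]
    - [255,[0,-3,0],[0,0,0]]
    - [255,[0,-3,0],[0,0,0]]
    - [255,[0,-3,0],[0,0,0]]
    - [255,[0,-3,0],[0,0,0]]
    - [255,[0,-3,0],[0,0,0]]
    - [255,[0,-3,0],[0,0,0]]
    - [255,[0,-3,0],[0,0,0]]

```text
time_s: 10.05
ee_pos: [494.9, -157.0, 138.2]
ee_rot: [-180.0, -0.0, 66.7]
force: [0.0, -0.7, -0.5]
gripper_width: 0.7
gripper_force: 0.0
```

Call:
servo_tool:
  steps:
    - [255,[0,-3,0],[0,0,0]]
    - [255,[0,-3,0],[0,0,0]]
    - [255,[0,-2,0],[0,0,0]]
    - [255,[0,-2,0],[0,0,0]]
    - [255,[0,0,0],[0,0,0]]
    - [255,[0,0,0],[0,0,0]]
    - [255,[0,0,0],[0,0,0]]
    - [255,[0,0,0],[0,0,0]]
    - [255,[0,0,0],[0,0,0]]
    - [255,[0,0,0],[0,0,0]]

```text
time_s: 11.05
ee_pos: [486.0, -153.1, 138.2]
ee_rot: [180.0, -0.0, 66.7]
force: [-0.6, 0.7, -0.4]
gripper_width: 0.5
gripper_force: 0.0
```

```bash
python3 -c "
from h import *
s=state();print(mach(s['ee_pos']),s['force'])"
```

```text
[-44.42390956 -96.56488479] [-0.62231935  0.70771134 -0.38004596]
```

Now I'll back off and rise.

Call:
servo_tool:
  steps:
    - [255,[0,5,0],[0,0,0]]
    - [255,[0,10,0],[0,0,0]]
    - [255,[0,10,0],[0,0,0]]
    - [255,[0,10,0],[0,0,0]]
    - [255,[0,0,0],[0,0,0]]
    - [255,[0,0,-22],[0,0,0]]
    - [255,[0,0,-22],[0,0,0]]
    - [255,[0,0,-22],[0,0,0]]
    - [255,[0,0,0],[0,0,0]]
    - [255,[0,0,0],[0,0,0]]

```text
time_s: 12.05
ee_pos: [517.9, -166.9, 204.0]
ee_rot: [-180.0, -0.0, 66.7]
force: [-0.7, 0.1, -0.3]
gripper_width: 0.6
gripper_force: 0.0
```

```bash
python3 chk.py w5 1
```

```text
12.05 [ 517.93239942 -166.87084216  203.99968698] [ -9.65878752 -96.56669559] [-0.74159377  0.1170915  -0.27153009]
bar 673 [-16.62335215 -92.26545632 151.34808564] [ -25.47099609 -111.83010699  139.07836249] [ -8.7637554  -81.63467551 155.45126665]
pins [(np.float64(18.4), 176), (np.float64(154.9), 178), (np.float64(199.3), 143), (np.float64(243.4), 118), (np.float64(278.3), 317), (np.float64(332.8), 143)]
```

View pics/w5.png

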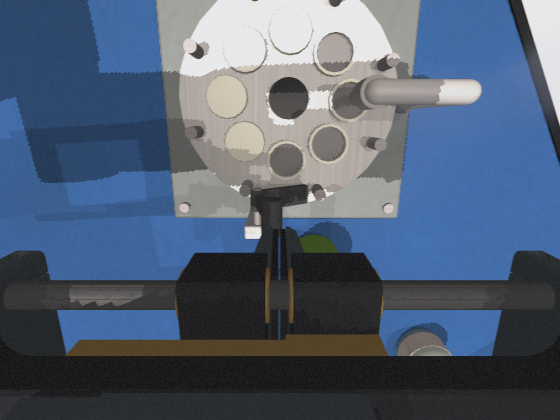

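The pawl is still down (bar at (272,210)). I'll look at the picture taken in mid-push.

```bash
python3 -c "
import cv2
i=cv2.imread('pics/w2.png')[60:270,160:400]; cv2.imwrite('pics/w2c.png',cv2.resize(i,None,fx=2.8,fy=2.8))"
```

```text
(no output)
```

View pics/w2c.png

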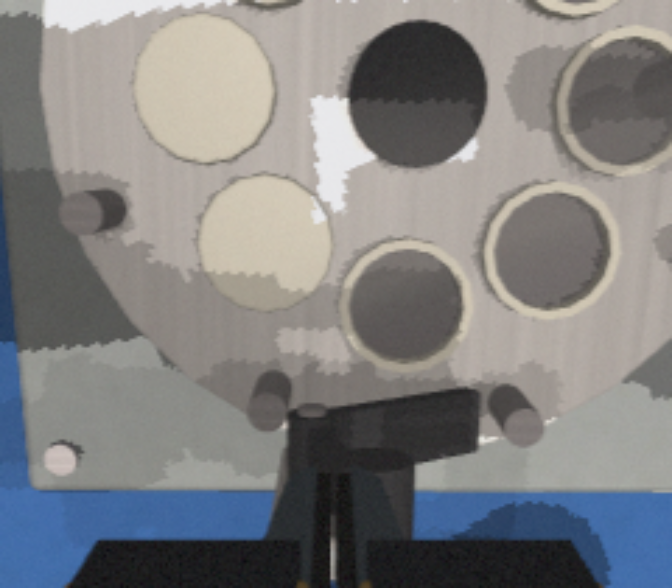

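In mid-push the bar (385,460 in the crop) sits unmoved to the right of the fingers, so the fingers are not where I took them to be. I'll check the fingertips' true height in the side and wrist views.

```bash
python3 - <<'E'
from h import *
T=wpose(); p=cams.grab_frame("side"); 
i=p["color"][:,:,::-1].copy()
t=T[:3,3]
pts={"tcp":t,"tip":t-[0,0,22]}
q={k:pix(p,v) for k,v in pts.items()}; print(q)
for k,v in q.items(): cv2.drawMarker(i,tuple(int(round(a)) for a in v),(0,0,255),0,6,1)
b=M2w(C,A,(-15,-96,144)); cv2.drawMarker(i,tuple(int(round(a)) for a in pix(p,b)),(0,255,255),0,6,1); print(pix(p,b))
u,v=map(int,q["tip"]); 
cv2.imwrite("pics/s5.png",cv2.resize(i[v-80:v+60,u-90:u+90],None,fx=4.2,fy=4.2,interpolation=cv2.INTER_CUBIC))
w=cams.grab_frame("wrist"); X=np.array(w["tool_from_camera"]); print(X.round(2),w["fovy"])
F=f(w)
for n,z in(("tip",22),("tcp",0),("up",-20)):
    for x in (-16,16):
        c=np.linalg.inv(X)@[x,0,z,1]; print(n,x,c.round(),w["cx"]-F*c[0]/c[2],w["cy"]+F*c[1]/c[2])
h=w["z_map"]; print(h[200:262:6,272].round(),h[200:262:6,288].round())
E
```

```text
{'tcp': array([273.44670508, 237.60932185]), 'tip': array([273.64227541, 243.58675566])}
[272.39645029 253.14476727]
[[  -0.      0.96    0.27   76.58]
 [   1.      0.      0.     -0.8 ]
 [   0.      0.27   -0.96 -187.55]
 [   0.      0.      0.      1.  ]] 66.85584063063618
tip -16 [   1.  -32. -227.    1.] 280.06213944669537 252.68334978514977
tip 16 [   1.   -1. -218.    1.] 280.06681742131923 209.56305347638104
tcp -16 [   1.  -38. -206.    1.] 280.1902708137825 266.5761003783057
tcp 16 [   1.   -7. -197.    1.] 280.2011044454124 219.4330300064923
up -16 [   1.  -44. -186.    1.] 280.33201503868065 281.94483645986065
up 16 [   1.  -13. -178.    1.] 280.35095280923565 230.4467511310683
[250. 247. 248. 249. 249. 174. 175. 161. 154. 147. 141.] [323. 326. 394. 409. 410. 174. 167.   0. 149. 145. 137.]
```

View pics/s5.png

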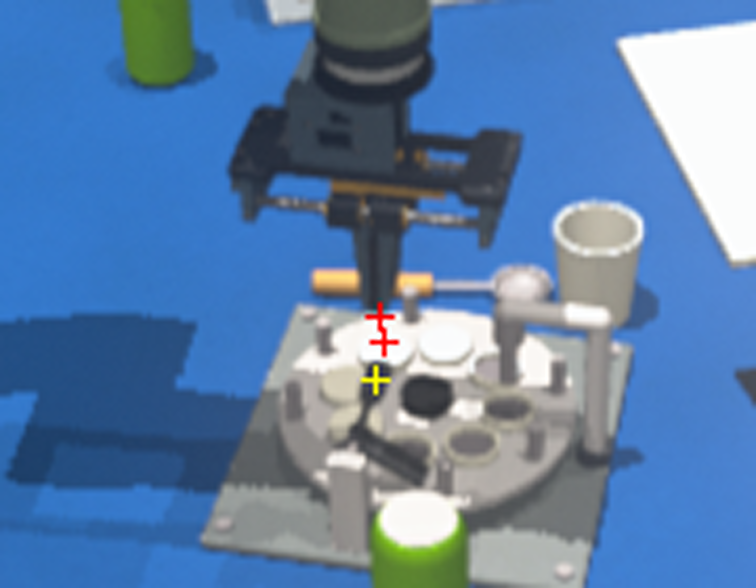

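The side crop shows the fingertips (378,305) ending above the marker for the reported TCP (380,317), and well above the expected tip (384,342), so the shut fingertips are higher than told. I'll measure them in tool coordinates.

```bash
python3 - <<'E'
from h import *
p=cams.grab_frame("wrist"); h=p["z_map"]; F=f(p); X=np.array(p["tool_from_camera"])
for r in range(222,256,2):
    o=[]
    us=[u for u in range(255,305) if 0<h[r,u]<190]
    if us:
        P=np.array([(X@[(u-p["cx"])/F*h[r,u],-(r-p["cy"])/F*h[r,u],-h[r,u],1])[:3] for u in us]); print(r,us[0],us[-1],P.min(0).round(1),np.median(P,0).round(1),P.max(0).round(1))
s=cams.grab_frame("side"); z=s["z_map"]; T=wpose(); c=pix(s,T[:3,3]).astype(int); print(c,T[:3,3])
for r in range(c[1]-14,c[1]+6):
    P=[world(s,(u,r)) for u in range(c[0]-8,c[0]+9) if 0<z[r,u] and np.hypot(*(world(s,(u,r))-T[:3,3])[:2])<30]
    P=[q for q in P if q[2]>185]
    if P: P=np.array(P)-T[:3,3]; print(r,len(P),P.mean(0).round(1))
E
```

```text
226 271 286 [ 17.3  -5.3 -17. ] [ 17.5  -1.  -16.6] [ 17.6   3.2 -16.2]
228 266 291 [ 17.1  -8.  -20.9] [ 17.4  -1.  -20. ] [ 17.8   6.  -19. ]
230 263 294 [ 15.7  -9.5 -24.5] [ 17.4  -1.  -23. ] [ 17.9   7.4 -18.5]
232 262 295 [ 15.4 -10.  -27.5] [ 17.2  -1.  -25.7] [ 17.8   7.8 -21. ]
234 261 296 [ 15.2 -10.3 -30.4] [ 17.3  -1.  -29.1] [ 17.8   8.2 -23.4]
236 261 297 [ 14.2 -10.1 -33.2] [ 17.3  -0.2 -32. ] [ 17.7   8.6 -24. ]
238 259 298 [ 15.6 -11.  -36.9] [ 17.2  -1.  -34.8] [ 18.    9.1 -30.5]
240 259 298 [ 15.7 -10.9 -38.8] [ 17.2  -1.  -37.6] [ 17.8   8.8 -33.7]
242 258 299 [ 15.7 -11.3 -41.9] [ 17.3  -1.  -40.5] [ 17.9   9.2 -36.4]
244 257 300 [ 15.7 -11.6 -44.6] [ 17.3  -1.  -42.9] [ 18.    9.5 -39. ]
246 256 301 [ 15.6 -11.9 -46.8] [ 17.3  -1.  -45.4] [ 17.8   9.9 -41.5]
248 255 302 [ 15.3 -12.3 -49.7] [ 17.3  -1.  -47.9] [ 18.   10.2 -43.2]
250 255 302 [ 15.5 -12.  -52.2] [ 17.3  -1.  -50.3] [ 18.1   9.9 -46.1]
252 255 303 [ 14.9 -11.8 -53.8] [ 17.3  -1.  -52.6] [ 17.8  10.4 -47.2]
254 255 304 [  15.1   -7.9 -102.3] [  37.8    0.2 -100.8] [ 38.5   6.5 -49.9]
[273 237] [ 517.52267637 -166.73184188  203.09375892]
223 12 [ -3.6 -13.   62.6]
224 11 [ -2.4 -13.9  59.6]
225 11 [ -2.2 -12.2  54.8]
226 10 [ -4.3 -15.4  54.1]
227 10 [ -4.3 -15.3  50.5]
228 10 [ -4.4 -15.3  47.1]
229 10 [ -4.5 -15.2  43.5]
230 10 [ -4.6 -15.   39.8]
231 9 [ -3.  -13.7  35.1]
232 8 [ -4.9 -16.   33.6]
233 8 [ -4.9 -15.1  29.4]
234 8 [ -5.1 -15.8  26.4]
235 7 [ -6.8 -16.8  23.8]
236 7 [ -6.6 -15.1  18.9]
237 5 [ -7.  -17.3  17.1]
```

Both cameras agree: the shut tips stand about 16 mm behind the reported TCP, 38 mm higher than told, with the whole gripper shifted the same way. So my earlier passes went just over the bar. I'll go 38 mm lower.

Call:
servo_tool:
  steps:
    - [255,[0,11,0],[0,0,0]]
    - [255,[0,11,0],[0,0,0]]
    - [255,[0,0,0],[0,0,0]]
    - [255,[0,0,20],[0,0,0]]
    - [255,[0,0,20],[0,0,0]]
    - [255,[0,0,20],[0,0,0]]
    - [255,[0,0,20],[0,0,0]]
    - [255,[0,0,20],[0,0,0]]
    - [255,[0,0,0],[0,0,0]]
    - [255,[0,-3,0],[0,0,0]]

```text
time_s: 13.3
ee_pos: [536.0, -174.6, 104.4]
ee_rot: [180.0, -0.0, 66.7]
force: [0.3, 1.0, 0.4]
gripper_width: 0.2
gripper_force: 0.0
```

Call:
servo_tool:
  steps:
    - [255,[0,-3,0],[0,0,0]]
    - [255,[0,-3,0],[0,0,0]]
    - [255,[0,-3,0],[0,0,0]]
    - [255,[0,-3,0],[0,0,0]]
    - [255,[0,-3,0],[0,0,0]]
    - [255,[0,-3,0],[0,0,0]]
    - [255,[0,-3,0],[0,0,0]]
    - [255,[0,-3,0],[0,0,0]]
    - [255,[0,-3,0],[0,0,0]]
    - [255,[0,-3,0],[0,0,0]]

```text
time_s: 14.3
ee_pos: [507.7, -162.5, 104.1]
ee_rot: [-180.0, -0.0, 66.7]
force: [0.0, -0.1, -0.3]
gripper_width: 0.7
gripper_force: 0.0
```

Call:
servo_tool:
  steps:
    - [255,[0,-3,0],[0,0,0]]
    - [255,[0,-3,0],[0,0,0]]
    - [255,[0,-3,0],[0,0,0]]
    - [255,[0,-3,0],[0,0,0]]
    - [255,[0,-3,0],[0,0,0]]
    - [255,[0,0,0],[0,0,0]]
    - [255,[0,0,0],[0,0,0]]
    - [255,[0,0,0],[0,0,0]]
    - [255,[0,0,0],[0,0,0]]
    - [255,[0,0,0],[0,0,0]]

```text
time_s: 15.3
ee_pos: [494.3, -156.7, 104.2]
ee_rot: [180.0, -0.0, 66.7]
force: [0.5, -0.3, 1.1]
gripper_width: 0.4
gripper_force: 0.0
```

```bash
python3 chk.py w6 1
```

```text
15.3 [ 494.32233918 -156.69966162  104.20711487] [-35.36652662 -96.56386477] [ 0.52703724 -0.3074789   1.09629474]
bar 782 [-50.71380182 -82.03964013 141.2125583 ] [-68.39033231 -91.39440357 125.05048656] [-32.80965492 -80.00973183 155.93926748]
pins [(np.float64(18.5), 469), (np.float64(155.2), 406), (np.float64(199.3), 301), (np.float64(243.2), 232), (np.float64(288.0), 197), (np.float64(332.7), 332)]
```

The bar now sits at x −68…−50, so the pawl is tipped over and the wheel is unmoved. I'll retreat, rise and go to the +y side behind the pin at about 109°.

Call:
servo_tool:
  steps:
    - [255,[0,6,0],[0,0,0]]
    - [255,[0,10,0],[0,0,0]]
    - [255,[0,0,-20],[0,0,0]]
    - [255,[0,0,-20],[0,0,0]]
    - [255,[0,0,-20],[0,0,0]]
    - [255,[0,0,-20],[0,0,0]]
    - [255,[0,0,0],[0,0,0]]
    - [255,[32,-7,0],[0,0,0]]
    - [255,[32,-8,0],[0,0,0]]
    - [255,[32,-8,0],[0,0,0]]

```text
time_s: 16.35
ee_pos: [525.8, -64.9, 183.0]
ee_rot: [-179.9, 0.0, 66.7]
force: [0.7, -0.2, 0.1]
gripper_width: 0.8
gripper_force: 0.0
```

Call:
servo_tool:
  steps:
    - [255,[32,-8,0],[0,0,0]]
    - [255,[32,-4,0],[0,0,0]]
    - [255,[31,-3,0],[0,0,0]]
    - [255,[0,0,0],[0,0,0]]
    - [255,[0,0,0],[0,0,0]]
    - [255,[0,0,0],[0,0,0]]
    - [255,[0,0,0],[0,0,0]]
    - [255,[0,0,0],[0,0,0]]
    - [255,[0,0,0],[0,0,0]]
    - [255,[0,0,0],[0,0,0]]

```text
time_s: 17.35
ee_pos: [549.4, 27.1, 184.3]
ee_rot: [180.0, -0.0, 66.7]
force: [-0.5, 0.9, -0.8]
gripper_width: 0.3
gripper_force: 0.0
```

```bash
cat > topw.py <<'E'
from h import *
import sys
s=state(); print(s["time_s"],s["ee_pos"],mach(s["ee_pos"]),s["force"])
def top():
    p=cams.grab_frame("top"); h=p["z_map"]; V,U=np.mgrid[120:300,230:420]; V=V.ravel();U=U.ravel(); z=h[V,U]
    F=f(p); R=Ro.from_euler("xyz",p["rotation"],degrees=True).as_matrix()
    w=(R@np.c_[(U-p["cx"])/F*z,-(V-p["cy"])/F*z,-z].T).T+p["eye"]; w[:,:2]=(w[:,:2]-C)@rot(np.radians(A)); return w
for nm,w in (("top",top()),("wrist",cloud(cams.grab_frame("wrist"),wpose())[2])):
    r=np.hypot(w[:,0],w[:,1]); m=(w[:,2]>65)&(w[:,2]<80)&(r>92)&(r<108)
    b=w[m]; a=np.degrees(np.arctan2(b[:,1],b[:,0]))%360; i=np.argsort(a); b=b[i];a=a[i]
    for g in np.split(np.arange(len(a)),np.nonzero(np.diff(a)>8)[0]+1):
        if len(g)>4: print(nm,len(g),b[g].mean(0).round(1),a[g].mean().round(1))
    m=(w[:,2]>132)&(w[:,2]<156)&(abs(w[:,0]+35)<50)&(abs(w[:,1]+96)<16)
    if m.sum(): print(nm,"bar",m.sum(),w[m].min(0).round(),w[m].max(0).round())
E
python3 topw.py
```

```text
17.35 [549.40937157  27.1154283  184.34305487] [-57.47927319  94.04986731] [-0.48531693  0.90646553 -0.75714363]
top 17 [93.7 33.3 74.6] 19.6
top 13 [-90.2  43.6  74.4] 154.2
top 16 [-94.  -31.9  74.5] 198.8
top 7 [-42.9 -87.2  74.2] 243.8
top 14 [ 32.7 -93.8  74.3] 289.3
top 16 [ 89.1 -43.3  73.2] 334.1
top bar 82 [ -68. -110.  135.] [-50. -80. 154.]
wrist 169 [91.4 32.6 74. ] 19.6
wrist 170 [41.1 89.6 74.5] 65.3
wrist 151 [-34.4  94.5  75. ] 110.0
wrist 128 [-91.1  45.5  74.1] 153.4
```

The pawl stays up, and the pin to push is at (−34, 94.5) with the shut fingers 9 mm clear of it. Now I'll go down and push gently.

Call:
servo_tool:
  steps:
    - [255,[1,0,20],[0,0,0]]
    - [255,[0,0,20],[0,0,0]]
    - [255,[0,0,20],[0,0,0]]
    - [255,[0,0,20],[0,0,0]]
    - [255,[0,0,20],[0,0,0]]
    - [255,[0,0,20],[0,0,0]]
    - [255,[0,0,18],[0,0,0]]
    - [255,[0,0,0],[0,0,0]]
    - [255,[0,3,0],[0,0,0]]
    - [255,[0,3,0],[0,0,0]]

```text
time_s: 18.45
ee_pos: [556.6, 26.0, 47.4]
ee_rot: [179.9, -0.1, 66.7]
force: [0.1, 0.1, -0.1]
gripper_width: 0.4
gripper_force: 0.0
```

Call:
servo_tool:
  steps:
    - [255,[0,2,0],[0,0,0]]
    - [255,[0,2,0],[0,0,0]]
    - [255,[0,2,0],[0,0,0]]
    - [255,[0,3,0],[0,0,0]]
    - [255,[0,3,0],[0,0,0]]
    - [255,[0,3,0],[0,0,0]]
    - [255,[0,3,0],[0,0,0]]
    - [255,[0,3,0],[0,0,0]]
    - [255,[0,3,0],[0,0,0]]
    - [255,[0,3,0],[0,0,0]]

```text
time_s: 19.45
ee_pos: [580.4, 15.3, 46.2]
ee_rot: [180.0, -0.0, 66.7]
force: [-0.0, 0.9, -0.7]
gripper_width: 0.5
gripper_force: 0.7
```

Call:
servo_tool:
  steps:
    - [255,[0,3,0],[0,0,0]]
    - [255,[0,3,0],[0,0,0]]
    - [255,[0,3,0],[0,0,0]]
    - [255,[0,3,0],[0,0,0]]
    - [255,[0,3,0],[0,0,0]]
    - [255,[0,3,0],[0,0,0]]
    - [255,[0,3,0],[0,0,0]]
    - [255,[0,2,0],[0,0,0]]
    - [255,[0,1,0],[0,0,0]]
    - [255,[0,0,0],[0,0,0]]

```text
time_s: 20.45
ee_pos: [602.3, 5.6, 46.2]
ee_rot: [180.0, 0.0, 66.7]
force: [-1.3, 0.2, 0.2]
gripper_width: 0.6
gripper_force: 0.3
```

```bash
python3 topw.py
```

```text
20.45 [602.30095481   5.59069406  46.23603577] [-0.38717813 95.20158091] [-1.31014085  0.21546213  0.16442029]
top 15 [-81.9 -58.1  75.5] 215.3
top 18 [ 58.  -80.   74.5] 305.9
top 13 [ 97.6 -15.8  74.5] 350.8
top bar 82 [ -68. -110.  132.] [-49. -80. 153.]
wrist 497 [78.2 58.9 74.3] 37.0
wrist 121 [ 15.1 103.1  71.3] 81.7
wrist 75 [-60.8  85.7  70.2] 125.3
```

The wheel has turned back 28.5°, with about 15° (26 mm) to go.

Call:
servo_tool:
  steps:
    - [255,[0,3,0],[0,0,0]]
    - [255,[0,3,0],[0,0,0]]
    - [255,[0,3,0],[0,0,0]]
    - [255,[0,3,0],[0,0,0]]
    - [255,[0,3,0],[0,0,0]]
    - [255,[0,3,0],[0,0,0]]
    - [255,[0,3,0],[0,0,0]]
    - [255,[0,2,0],[0,0,0]]
    - [255,[0,2,0],[0,0,0]]
    - [255,[0,1,0],[0,0,0]]

```text
time_s: 21.55
ee_pos: [626.2, -4.4, 46.2]
ee_rot: [-180.0, -0.0, 66.7]
force: [-2.1, -1.0, -0.4]
gripper_width: -0.1
gripper_force: 0.9
```

Call:
servo_tool:
  steps:
    - [255,[0,0,0],[0,0,0]]
    - [255,[0,0,0],[0,0,0]]
    - [255,[0,-4,0],[0,0,0]]
    - [255,[0,-10,0],[0,0,0]]
    - [255,[0,-10,0],[0,0,0]]
    - [255,[0,0,-25],[0,0,0]]
    - [255,[0,0,-30],[0,0,0]]
    - [255,[0,0,-30],[0,0,0]]
    - [255,[0,0,-30],[0,0,0]]
    - [255,[0,0,-20],[0,0,0]]

```text
time_s: 22.55
ee_pos: [604.1, 5.6, 183.9]
ee_rot: [179.8, -0.1, 66.8]
force: [0.1, 0.7, 0.0]
gripper_width: 0.6
gripper_force: 0.0
```

```bash
python3 topw.py
```

```text
22.55 [604.10183406   5.58615551 183.85608218] [ 1.2686281  95.90974219] [0.14570212 0.67005218 0.049121  ]
top 15 [92.9 35.6 72.7] 21.0
top 14 [-91.   42.5  75.8] 155.0
top 16 [-94.1 -33.9  74.2] 199.8
top 8 [-42. -87.  75.] 244.3
top 16 [ 34.8 -92.9  73.6] 290.6
top 17 [ 90.  -40.6  74.1] 335.7
top bar 81 [ -68. -110.  136.] [-50. -80. 153.]
wrist 53 [93.5 36.5 72. ] 21.3
wrist 141 [39.3 90.3 73. ] 66.5
wrist 142 [-36.4  93.1  73.2] 111.3
wrist 153 [-92.3  41.7  72.7] 155.7
```

The wheel stands one notch back (pin residual 20.2° against 20.5°), pawl up. Next I'll go to the −x side of the bar.

Call:
servo_tool:
  steps:
    - [255,[-40,-18,0],[0,0,0]]
    - [255,[-40,-18,0],[0,0,0]]
    - [255,[-40,-18,0],[0,0,0]]
    - [255,[-40,-18,0],[0,0,0]]
    - [255,[-32,-17,0],[0,0,0]]
    - [255,[0,0,0],[0,0,0]]
    - [255,[0,0,0],[0,0,0]]
    - [255,[0,0,20],[0,0,0]]
    - [255,[0,0,20],[0,0,0]]
    - [255,[0,0,20],[0,0,0]]

```text
time_s: 23.65
ee_pos: [447.3, -135.1, 120.0]
ee_rot: [180.0, -0.0, 66.8]
force: [0.3, 0.1, -0.6]
gripper_width: 0.3
gripper_force: 0.0
```

Call:
servo_tool:
  steps:
    - [255,[0,0,20],[0,0,0]]
    - [255,[0,0,0],[0,0,0]]
    - [255,[0,3,0],[0,0,0]]
    - [255,[0,3,0],[0,0,0]]
    - [255,[0,3,0],[0,0,0]]
    - [255,[0,3,0],[0,0,0]]
    - [255,[0,3,0],[0,0,0]]
    - [255,[0,3,0],[0,0,0]]
    - [255,[0,3,0],[0,0,0]]
    - [255,[0,3,0],[0,0,0]]

```text
time_s: 24.65
ee_pos: [468.8, -145.8, 101.3]
ee_rot: [180.0, -0.0, 66.7]
force: [-0.5, -0.1, -0.4]
gripper_width: 0.3
gripper_force: 0.1
```

Call:
servo_tool:
  steps:
    - [255,[0,3,0],[0,0,0]]
    - [255,[0,3,0],[0,0,0]]
    - [255,[0,3,0],[0,0,0]]
    - [255,[0,3,0],[0,0,0]]
    - [255,[0,3,0],[0,0,0]]
    - [255,[0,3,0],[0,0,0]]
    - [255,[0,3,0],[0,0,0]]
    - [255,[0,3,0],[0,0,0]]
    - [255,[0,0,0],[0,0,0]]
    - [255,[0,0,0],[0,0,0]]

```text
time_s: 25.65
ee_pos: [490.5, -155.1, 101.2]
ee_rot: [-180.0, -0.0, 66.7]
force: [0.3, 0.1, -0.1]
gripper_width: 0.6
gripper_force: 0.0
```

```bash
python3 topw.py; python3 chk.py w9 1
```

```text
25.65 [ 490.47379148 -155.07321878  101.16158493] [-39.54454349 -96.59233997] [ 0.28391614  0.09722853 -0.13438898]
top 13 [93.2 35.6 74.6] 21.0
top 18 [40.9 91.1 73.3] 65.8
top 14 [-35.6  94.1  75.8] 110.7
top 14 [-91.   42.5  74.7] 155.0
top 15 [-94.4 -33.9  75.7] 199.7
top 18 [ 90.2 -40.9  74.4] 335.6
wrist 571 [90.7 32.8 74. ] 19.9
wrist 487 [-91.4  39.7  74.6] 156.5
wrist 331 [-94.4 -35.5  75. ] 200.6
wrist 237 [-43.2 -89.9  74.5] 244.3
wrist 887 [ 15.6 -97.1  73.3] 279.1
wrist 417 [ 87.6 -42.7  73.9] 334.0
wrist bar 498 [-52. -83. 132.] [ -8. -80. 156.]
25.75 [ 490.36190992 -155.00485237  101.18473488] [-39.67434273 -96.57380333] [-0.16792075  0.56030792  0.32604823]
bar 569 [-29.54695072 -81.62337406 142.14465821] [-46.41122134 -91.08119179 125.04739206] [ -8.26952996 -80.00490795 155.95103167]
pins [(np.float64(19.9), 483), (np.float64(156.4), 431), (np.float64(200.6), 295), (np.float64(244.4), 206), (np.float64(272.5), 361), (np.float64(289.0), 271), (np.float64(334.1), 342)]
```

The bar's right edge is back at −8, so the pawl has fallen down. I'll retreat, rise clear and check.

Call:
servo_tool:
  steps:
    - [255,[0,-10,0],[0,0,0]]
    - [255,[0,-15,0],[0,0,0]]
    - [255,[0,-15,0],[0,0,0]]
    - [255,[0,-10,-10],[0,0,0]]
    - [255,[0,0,-25],[0,0,0]]
    - [255,[0,0,-25],[0,0,0]]
    - [255,[0,0,-25],[0,0,0]]
    - [255,[0,0,-15],[0,0,0]]
    - [255,[0,0,0],[0,0,0]]
    - [255,[0,0,0],[0,0,0]]

```text
time_s: 26.8
ee_pos: [444.2, -135.2, 201.3]
ee_rot: [180.0, -0.0, 66.7]
force: [-0.1, 0.6, 0.7]
gripper_width: 0.5
gripper_force: 0.0
```

```bash
python3 topw.py; python3 chk.py w10 1
```

```text
26.8 [ 444.19620428 -135.16474552  201.32486781] [-89.92273304 -96.61236622] [-0.05416798  0.57576688  0.72907739]
top 14 [93.1 35.4 75.3] 20.8
top 16 [41.5 91.2 75.4] 65.5
top 14 [-35.6  94.2  75.2] 110.7
top 11 [-91.5  42.2  75.8] 155.3
top 13 [-93.9 -33.9  75.8] 199.9
top 18 [ 33.7 -92.5  74.4] 290.0
top 17 [ 90.5 -40.8  74.1] 335.7
top bar 11 [ -24. -110.  147.] [-21. -85. 154.]
wrist 230 [90.7 32.9 73.9] 20.0
wrist 183 [-92.4  39.9  75.1] 156.6
wrist 128 [-95.5 -35.9  75.6] 200.6
wrist 137 [-44.  -91.1  74.7] 244.2
wrist 293 [ 20.6 -94.7  72.9] 282.1
wrist 197 [ 87.4 -42.8  73.6] 333.9
wrist bar 944 [ -26. -112.  132.] [ -8. -82. 155.]
26.9 [ 443.77142788 -135.04840899  200.34998979] [-90.35888378 -96.67353576] [-0.36210001  0.035341   -0.64700784]
bar 1044 [-19.13483497 -95.46253466 148.923438  ] [ -26.00629531 -111.99528121  125.00870855] [ -8.05198143 -81.85685288 155.03582241]
pins [(np.float64(19.9), 206), (np.float64(156.5), 172), (np.float64(200.6), 127), (np.float64(244.5), 122), (np.float64(272.8), 85), (np.float64(288.8), 138), (np.float64(334.0), 158)]
```

View pics/w10.png

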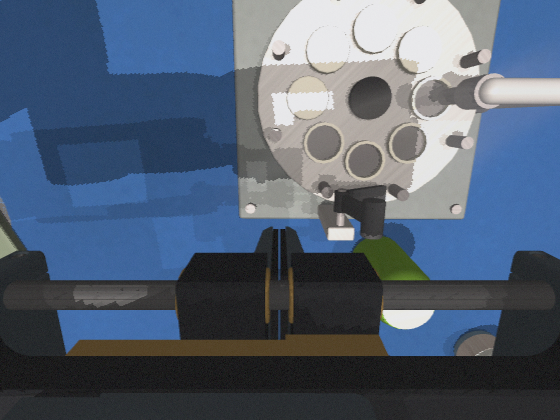

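The view shows the pawl down between two pins, with its bar at (372,217) and nose at (383,195). An open pot is under the spout at (432,98), the wheel is at the notch, and the fingers are clear.

```bash
python3 -c "
from h import *
print(ticket.job_done())"
```

```text
the job is handed in; nothing more can be done
None
```

The job is handed in: the pawl was tipped up, the wheel pushed back one notch so the missed pot stands under the spout, and the pawl tipped down again between the pins; the first two pawl pushes missed, passing just over the bar, because the real fingertips sit about 38 mm higher than the data says, and the verdict was not shown.

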